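Tip the cap nuts through the spring flap of the drop box

TASK

Put the cap nuts away: take the parts scoop by its timber grip, push the drop box's spring flap inwards with the front lip of the scoop and tip all three nuts through the mouth into the box, without pushing the flap with the gripper. Draw the scoop out so that the flap springs shut, then stand the empty scoop flat and upright on the bench again and let go, leaving the ink pots and the timber block where they are.

Things in the scene. Friction and masses are not known exactly. Their poses are not given: they have to be found in the camera images.
- drop_box: hollow grey metal box 150x150x130 mm, screwed down. Origin on the bench; own +x = pouring direction. Own frame, mm: front wall at x -65 up to the sill at z 75; thence a face slanted 45 deg (looking to -x and up) to its upper edge at x -10, z 130; flat top to the back at x 85; sides at y +-75, foot plates to +-96. Walls 3. The mouth is the middle 114 (y) of the face over all its 78 slant length
- mouth (a point): centre of the closed flap, in the middle of the slanted face: x = -37.5, y = 0, z = 102.5 mm in the box's frame; axes as the box's
- flap (a joint): steel flap, 110 mm wide, 74 mm long, 2 mm thick, that closes the mouth, hinged along its upper edge; 0 = shut in the slanted face, grows as it swings into the box to 1.2 rad (stop). A spring holds it shut and closes it again: 0.055 N m when shut, rising by 0.05 N m per rad, so about 1 to 3 N at a lip. Fully shut means near 0
- parts_scoop: aluminium scoop, 120 mm long (x), 72 wide (y), side walls 30 high, sheet 3, 0.16 kg; origin centre of underside, +x to the open front with the lip. At the back (x -60 to -44) an upright timber grip, 16 thick along x, 44 wide along y, top at z 95. Carried level and smoothly the nuts stay put; they slide out of the front when the floor slopes 35 to 45 degrees
- scoop_grip (a point): point to grasp: centre of the timber grip, 78 mm above the underside and 17 mm below the grip's top, at x = -52 mm in the scoop's frame; axes as the scoop's; fingers close along its x
- scoop_lip (a point): middle of the front lower edge of the scoop (the lip), x = 60, y = 0, z = 0 mm in the scoop's frame; axes as the scoop's
- nut0_mid (a point): centre of a steel domed cap nut, 21 mm across, 20 mm high, 30 g, lying in the scoop; 10 mm above its base
- nut1_mid (a point): centre of the second of three like cap nuts
- nut2_mid (a point): centre of the third of three like cap nuts
- pot_a: small ink pot with screw lid, 62 mm across, 64 mm high, a bystander; origin at the centre of its underside
- pot_b: small ink pot with screw lid, 63 mm across, 58 mm high, a bystander; origin at the centre of its underside
- block: timber block 42x75x30 mm, a bystander; origin at the centre of its underside
Not all that is in view belongs to the job. Leave any turquoise look-alike of the parts_scoop alone.

How it is judged:
On the way, in this order (a step that is already met when the one before it is completed fails the run):
1. the scoop presses the flap open (more than 0.25 rad) while touching it (value of joint flap above 0.25 rad and contact force between parts_scoop and flap above 0.1 N), for 0.1 s.
2. all three nuts lie in the drop box and the flap is shut again (value of joint flap below 0.1 rad and x of nut0_mid in the frame of drop_box between -0.065 and 0.085 m and y of nut0_mid in the frame of drop_box between -0.075 and 0.075 m and height (world z) of each of nut0_mid, nut1_mid, nut2_mid below 0.07 m and x of nut1_mid in the frame of drop_box between -0.065 and 0.085 m and y of nut1_mid in the frame of drop_box between -0.075 and 0.075 m and x of nut2_mid in the frame of drop_box between -0.065 and 0.085 m and y of nut2_mid in the frame of drop_box between -0.075 and 0.075 m), for 0.2 s.
At the end, for the whole second after the job is handed in: all three nuts lie inside the drop box (below the sill), the flap is shut (under 0.1 rad), and the scoop stands flat on the bench, upright within 0.1 rad, its underside within 6 mm of the bench top, at rest and let go (all of step 2 and angle between parts_scoop's own z axis and vertical below 0.1 rad and height (world z) of parts_scoop between -0.006 and 0.006 m and linear speed of parts_scoop below 0.02 m/s); the robot touches nothing.
It fails at once if the gripper or arm pushes the flap (contact force between any of the fingers, the arm and flap above 1 N).
It fails at once if an ink pot or the timber block is displaced by more than 30 mm (distance of any of pot_a, pot_b, block from where it was at the start of the episode above 0.03 m).
It also fails if it takes over 58 s, if anything falls off the work surface, if the arm or the gripper's body presses on something with over 40 N, if the wrist force passes 120 N, or if a joint passes its speed limit or range.

ROBOT

A 6-joint arm with a two-finger parallel gripper is mounted at the origin on the work surface; the furniture and walls round the work are solid. World frame = base frame: x ahead of the robot, y to its left, z up, the work surface at z = 0. Lengths are in m, angles in rad, forces in N, time in s.
With the tool pointing down it reaches from about 0.325 to 0.875 m from the base axis. Payload 4.4 kg.
Tool frame: the origin (TCP) lies midway between the tips of the shut fingers; the grasp point (between the pads) lies 19 mm behind it; z points along the fingers, y is the line along which they close (so a half turn about z gives the same grasp; the last joint's range is limited). The gripper opens to 85 mm and grips with 20 to 120 N. Pads are 22 mm wide; open, the fingers measure 114 mm over their backs; the gripper's body (76 mm by 85 mm) begins 54 mm behind the grasp point. The pads swing forward as they close: fully open they stand 13 mm farther back than shut.
Start: joints at [0.977, 0.207, 1.542, -0, 1.393, -0.15], TCP at [0.247, 0.519, 0.231] pointing down, gripper open.
Joint ranges: [-2.73, 2.73], [-0.86, 2.22], [0.23, 2.46], [-1.11, 4.25], [0.08, 2.63], [-2.82, 2.82]. Speed limits (rad/s): [2.79, 2.79, 3.14, 3.14, 3.14, 3.14].

INTERFACE

Orientations are given as [roll, pitch, yaw] about the fixed x, y, z axes, in that order (R = Rz(yaw) Ry(pitch) Rx(roll)).
In Python, from workcell import * gives the robot as it stands.
- The arm moves only by the tool servo_tool, never from a script. Its argument "commands" is text: rows parted by semicolons, each of 5 numbers parted by spaces: the shift along the tool's x, y, z in cm, then the turn about the tool's z in rad, then the closure in counts, from 0 (fully open) to 255 (shut). In form: x y z spin jaw; .... A call has exactly 5 rows; each row shifts and turns the commanded pose from where the row before left it, along the tool's axes as they then stand; what a row does not reach is not made up. A row lasts 1/10 s, in which the tool goes at most 50 mm and 8.59 degrees, less where a joint would pass 70% of its speed; a pose out of reach is approached as far as the arm can. A call with a gripper value outside its range is refused whole. The fingers move at their own pace and stop on an object; "squeeze" is the grip in N (left out, the last holds). Time passes only in rows, so rows that do not move let the fingers close, or fill a call up. It gives the time, the measured TCP pose, the force and the opening at its end, in the units of the state.
- read_state(): the state, without advancing time (a new reading comes with each control period).
- get_image(name): name is "scene" or "top" or "wrist"; returns a dict with "pixels" (480x640x3 uint8, red, green, blue), "depth" (480x640 float32, m along the optical axis (not along the pixel's ray), 0 where there is no reading), "camera_matrix" (3x3 intrinsics, pixels), "R" (3x3) and "t" (3): a world point X has camera coordinates R X + t; the wrist camera has in their place "mount" (4x4, takes a point from camera to tool coordinates, whose origin is the TCP and whose axes are the flange's). Camera axes: x right, y down, z forward; pixel columns grow to the right and rows downward; lengths in m; the calibration is good to about 2 mm. A picture is of the moment at which its call begins: read the wrist's pose just before it.
- sign_off(): hands the job in, once; it reports no verdict.
The state is a dict: "clock": time; "q": joint angles; "qd": joint speeds; "tau": joint torques, N m; "tool_pos": TCP position; "orientation": TCP orientation; "force": force on the tool from outside, world axes, zero at the start; "wrist_torque": the same for the moment, N m; "opening": opening from 0.0 (shut) to 1.0 (fully open).
Only numpy, scipy, OpenCV 4.12 (cv2) and the standard library are available. Lean on these libraries where they do the work, as an engineer would, in place of code of your own. Each camera call takes 0.05 s, during which the arm holds its last target. There are 200 camera calls.

## Working session

There is one attempt and no reset: what is moved stays moved. The work goes in short steps, Python scripts to look and compute and a tool call to move; the robot and the scene stay as the last step left them, time stands still between calls to the robot, and variables do not carry over. Pictures are saved under pics/ and viewed, on a budget of 10 in all, crops included, one or two more only if the job needs it, and the job is handed in when it is done.

Besides the shell and the picture viewer there is one more tool, called after ">>>" as name(argument=value, ...) on one line, values as JSON. servo_tool: Moves the arm, as the interface text tells. Its arguments: {"type":"object","properties":{"commands":{"type":"string"},"squeeze":{"type":"number"}},"required":["commands"]}

```bash
mkdir -p pics; cat > h.py <<'E'
from workcell import *
import numpy as np, cv2
def save(im,name,crop=None,s=1):
    p=im["pixels"][:,:,::-1]
    if crop: p=p[crop[1]:crop[3],crop[0]:crop[2]]
    cv2.imwrite("pics/"+name,cv2.resize(p,None,fx=s,fy=s,interpolation=cv2.INTER_CUBIC))
def cloud(im):
    d=im["depth"];v,u=np.mgrid[:480,:640]
    K=np.array(im["camera_matrix"])
    c=np.stack([(u-K[0,2])/K[0,0]*d,(v-K[1,2])/K[1,1]*d,d],-1)
    return (c-np.array(im["t"]))@np.array(im["R"])  # R^T(c-t)
E
python3 - <<'E'
from h import *
for n in("scene","top"):
    im=get_image(n); save(im,n+"0.png"); np.savez(n+"0.npz",**im)
    print(n,im["R"],im["t"])
print(read_state())
E
```

```text
scene [[ 0.57266715 -0.81971571 -0.01088474]
 [-0.3180851  -0.20994312 -0.92452461]
 [ 0.75556218  0.53290715 -0.38096688]] [-0.33896394  0.25899799  0.80175349]
top [[-0.00559874 -0.99996788 -0.00573545]
 [-0.98966925  0.00636258 -0.14322813]
 [ 0.14326003  0.0048743  -0.98967308]] [-0.03506759  0.5106247   0.98432929]
{'clock': 0.1, 'q': array([ 9.76539321e-01,  2.07396631e-01,  1.54281978e+00,  2.66135425e-07,
        1.39352046e+00, -1.50526878e-01]), 'qd': array([-0.00096129, -0.00284539, -0.00261141,  0.00079467,  0.00029934,
       -0.00131767]), 'tau': array([-1.05001018e-03, -3.84094548e+01, -2.92549270e+01, -2.52889386e-04,
        4.77705267e-03, -2.94225129e-05]), 'tool_pos': array([0.24648504, 0.51872186, 0.23020265]), 'orientation': array([-3.13947272e+00, -3.21803036e-04,  2.69786214e+00]), 'force': array([-0.10912856, -0.20556584, -0.07335674]), 'wrist_torque': array([ 0.01190907, -0.02619774,  0.02591537]), 'opening': 0.9979173570923221}
```

View pics/scene0.png

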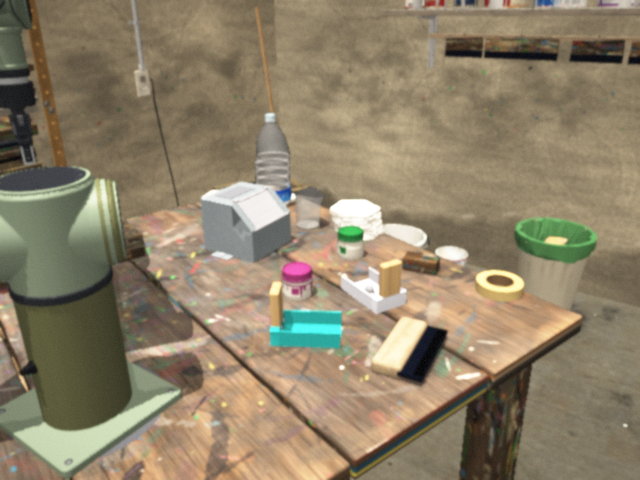

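View pics/top0.png

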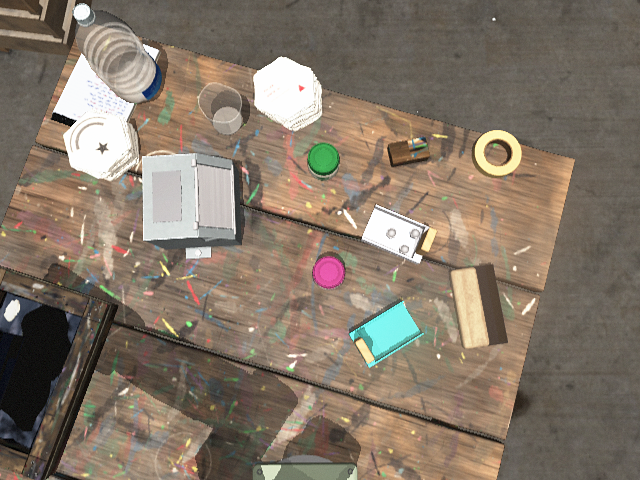

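The scoop (white) is at top px ~(395,233) with its grip at (428,240). The box is at (190,200) with its mouth facing right, towards -y. The pots are at (323,160) and (329,272), and the block is at (408,152). Next I'll measure the poses.

```bash
python3 - <<'E'
from h import *
im=dict(np.load("top0.npz")); P=cloud(im); px=im["pixels"].astype(int)
print(im["camera_matrix"])
def rect(m,n):
    q=P[m][:,:2].astype(np.float32)*1000
    r=cv2.minAreaRect(q); print(n,m.sum(),"rect",np.round(r[0],1),np.round(r[1],1),round(r[2],1),"corners",np.round(cv2.boxPoints(r)).tolist())
def win(x0,y0,x1,y1):
    m=np.zeros((480,640),bool); m[y0:y1,x0:x1]=1; return m
Z=P[:,:,2]
s=win(350,195,445,270)
for lo,hi in((.02,.036),(.085,.11)): rect(s&(Z>lo)&(Z<hi),f"scoop {lo}")
for c in((370,222),(385,225),(391,233),(405,248),(415,234),(428,240),(431,236)): print(c,np.round(P[c[1],c[0]],4))
b=win(120,140,260,255)
rect(b&(Z>.126)&(Z<.14),"boxtop"); rect(b&(Z>.08)&(Z<.123),"boxslant"); rect(b&(Z>.06)&(Z<.15),"box")
print("top z",np.median(Z[b&(Z>.12)]))
for n,c in(("green",(323,160)),("pink",(329,272)),("block",(400,155)),("teal",(388,333)),("teal grip",(364,348)),("bench",(300,220))): print(n,np.round(P[c[1],c[0]],3))
rect(win(380,130,440,170)&(Z>.02)&(Z<.05),"block")
save(dict(pixels=im["pixels"]),"crop1.png",(350,190,450,270),8)
E
```

```text
[[539.53730076   0.         323.54482365]
 [  0.         539.53730076 237.87412498]
 [  0.           0.           1.        ]]
scoop 0.02 434 rect [ 520.5 -178.7] [119.2  73.2] 66.4 corners [[463.0, -219.0], [530.0, -248.0], [578.0, -139.0], [511.0, -109.0]]
scoop 0.085 228 rect [ 499.  -225.9] [16.1 43.6] 65.7 corners [[476.0, -224.0], [516.0, -242.0], [522.0, -228.0], [482.0, -210.0]]
(370, 222) [ 0.547  -0.1297 -0.0018]
(385, 225) [ 5.404e-01 -1.589e-01  4.000e-04]
(391, 233) [ 0.5214 -0.1679  0.0205]
(405, 248) [ 0.4922 -0.1941  0.02  ]
(415, 234) [ 0.519  -0.2137  0.0217]
(428, 240) [ 0.497  -0.2244  0.0946]
(431, 236) [ 0.5045 -0.2305  0.0922]
boxtop 4550 rect [573.4 226.8] [150.6 102.5] 2.6 corners [[496.0, 275.0], [500.0, 172.0], [651.0, 179.0], [646.0, 282.0]]
boxslant 2533 rect [574.9 201.8] [150.9 149.8] 3.2 corners [[495.0, 272.0], [504.0, 123.0], [654.0, 131.0], [646.0, 281.0]]
box 7975 rect [593.7 227.6] [191.5 202.4] 3.2 corners [[493.0, 323.0], [504.0, 121.0], [695.0, 132.0], [684.0, 334.0]]
top z 0.12860854436528418
green [ 0.656 -0.038  0.059]
pink [ 0.444 -0.048  0.051]
block [ 0.675 -0.188  0.026]
teal [ 0.331 -0.16   0.001]
teal grip [ 0.309 -0.107  0.096]
bench [ 0.553  0.009 -0.006]
block 824 rect [ 685.4 -205.9] [43.5 75.7] 11.4 corners [[657.0, -173.0], [672.0, -247.0], [714.0, -239.0], [699.0, -165.0]]
```

View pics/crop1.png

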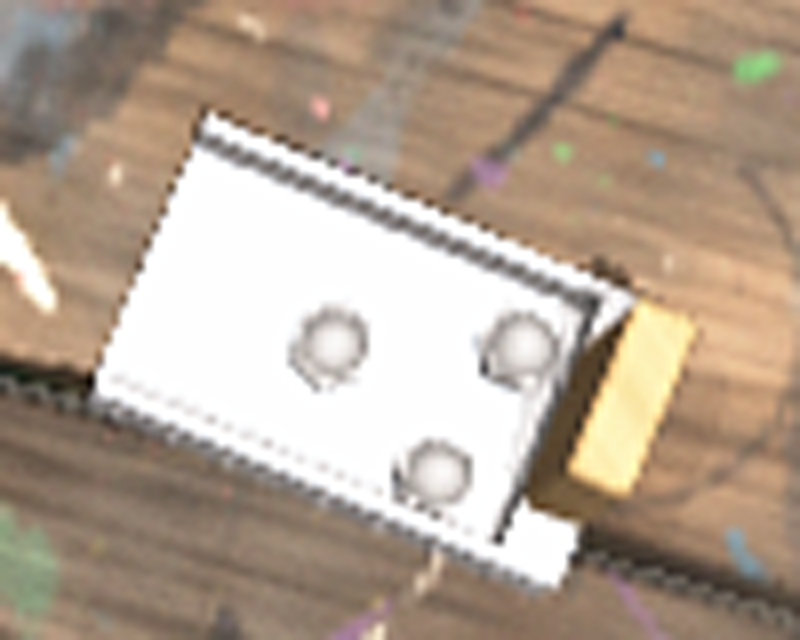

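```bash
cat > plan.py <<'E'
from h import *
def plan(target,yaw,n,jaw,start=None,yaw0=None):
    """rows from the present (tool-down) pose to target(mm)/yaw(rad) in n rows"""
    s=read_state(); p=np.array(start if start is not None else s["tool_pos"]*1000,float); a=s["orientation"][2] if yaw0 is None else yaw0
    T=np.array(target,float); rows=[]
    for i in range(n):
        d=(T-p)/(n-i); da=(yaw-a+np.pi)%(2*np.pi)-np.pi; 
        w=-round(da/(n-i),2)
        ex=np.array([np.cos(a),np.sin(a),0]); ey=np.array([np.sin(a),-np.cos(a),0])
        r=np.round([d@ex/10,d@ey/10,-d[2]/10],1)
        p=p+10*(r[0]*ex+r[1]*ey+r[2]*np.array([0,0,-1])); a-=w
        rows.append("%g %g %g %g %g"%(*r,w,jaw))
    for i in range(0,n,5): print("; ".join(rows[i:i+5]))
    print("end",p.round(1),round(a,3))
E
python3 -c "
from plan import *
plan([499.4,-226.3,170],1.157,20,0)"
```

```text
-2.7 -2.8 0.3 0.08 0; -3 -2.6 0.3 0.08 0; -3.2 -2.3 0.3 0.08 0; -3.3 -2.1 0.3 0.08 0; -3.5 -1.8 0.3 0.08 0
-3.6 -1.5 0.3 0.08 0; -3.7 -1.2 0.3 0.08 0; -3.8 -0.9 0.3 0.08 0; -3.9 -0.6 0.3 0.08 0; -3.9 -0.3 0.3 0.07 0
-3.9 -0.1 0.3 0.08 0; -3.9 0.3 0.3 0.07 0; -3.9 0.5 0.3 0.08 0; -3.9 0.9 0.3 0.07 0; -3.8 1.1 0.3 0.08 0
-3.7 1.4 0.3 0.07 0; -3.6 1.7 0.3 0.08 0; -3.4 1.9 0.3 0.07 0; -3.3 2.2 0.3 0.08 0; -3.1 2.5 0.3 0.07 0
end [ 499.8 -226.2  170.2] 1.158
```

>>> servo_tool(commands="-2.7 -2.8 0.3 0.08 0; -3 -2.6 0.3 0.08 0; -3.2 -2.3 0.3 0.08 0; -3.3 -2.1 0.3 0.08 0; -3.5 -1.8 0.3 0.08 0")

```text
clock: 0.6
tool_pos: [0.3105, 0.3318, 0.2157]
orientation: [-3.141, 0.0, 2.295]
force: [-0.1, 0.2, 0.5]
opening: 0.999
```

>>> servo_tool(commands="-3.6 -1.5 0.3 0.08 0; -3.7 -1.2 0.3 0.08 0; -3.8 -0.9 0.3 0.08 0; -3.9 -0.6 0.3 0.08 0; -3.9 -0.3 0.3 0.07 0")

```text
clock: 1.1
tool_pos: [0.3745, 0.1471, 0.2009]
orientation: [-3.141, -0.0, 1.905]
force: [0.1, 0.5, 0.0]
opening: 0.997
```

>>> servo_tool(commands="-3.9 -0.1 0.3 0.08 0; -3.9 0.3 0.3 0.07 0; -3.9 0.5 0.3 0.08 0; -3.9 0.9 0.3 0.07 0; -3.8 1.1 0.3 0.08 0")

```text
clock: 1.6
tool_pos: [0.437, -0.0398, 0.1859]
orientation: [-3.141, -0.0, 1.524]
force: [1.6, -0.1, 0.6]
opening: 1.002
```

>>> servo_tool(commands="-3.7 1.4 0.3 0.07 0; -3.6 1.7 0.3 0.08 0; -3.4 1.9 0.3 0.07 0; -3.3 2.2 0.3 0.08 0; -3.1 2.5 0.3 0.07 0")

```text
clock: 2.1
tool_pos: [0.5, -0.2271, 0.1705]
orientation: [-3.14, -0.0, 1.154]
force: [1.0, 0.1, 0.2]
opening: 1.001
```

```bash
python3 - <<'E'
from plan import *
s=read_state(); print(s["tool_pos"],s["orientation"],s["q"])
im=get_image("wrist"); save(im,"w1.png"); 
M=np.array(im["mount"]); print(M.round(3))
d=im["depth"];v,u=np.mgrid[:480,:640];K=im["camera_matrix"]
c=np.stack([(u-K[0,2])/K[0,0]*d,(v-K[1,2])/K[1,1]*d,d],-1)
t=c@M[:3,:3].T+M[:3,3]
a=s["orientation"][2];p=s["tool_pos"]
W=np.stack([p[0]+t[...,0]*np.cos(a)+t[...,1]*np.sin(a),p[1]+t[...,0]*np.sin(a)-t[...,1]*np.cos(a),p[2]-t[...,2]],-1)
m=(d>0)&(W[...,2]>.085)&(W[...,2]<.105)&(np.hypot(W[...,0]-.499,W[...,1]+.226)<.05)
r=cv2.minAreaRect((W[m][:,:2]*1000).astype(np.float32)); print(m.sum(),r,np.median(W[m][:,2]))
plan([499.4,-226.3,44],1.157,5,0)
E
```

```text
[ 0.50000359 -0.22705251  0.17054429] [-3.14048142e+00 -3.22369666e-04  1.15437470e+00] [-5.83961118e-01  2.10596203e-01  1.66814676e+00  1.39041811e-04
  1.26399913e+00 -1.67581738e-01]
[[-0.001 -0.95  -0.312  0.08 ]
 [ 1.    -0.001 -0.001  0.   ]
 [ 0.    -0.312  0.95  -0.142]
 [ 0.     0.     0.     1.   ]]
1523 ((499.038818359375, -224.95993041992188), (15.512436866760254, 44.12944793701172), 66.24398040771484) 0.09385666460145392
0.1 -0.1 2.5 -0 0; 0.1 -0.1 2.5 -0 0; 0.1 -0.1 2.5 -0 0; 0.1 -0.1 2.6 -0 0; 0.1 -0.1 2.5 -0.01 0
end [ 499.4 -226.6   44.5] 1.159
```

>>> servo_tool(commands="0.1 -0.1 2.5 0 0; 0 0 2.5 0 0; 0 0 2.5 0 0; 0 0 2.6 0 0; 0 0 2.5 0 0", squeeze=100)

```text
clock: 2.65
tool_pos: [0.4991, -0.2239, 0.0438]
orientation: [-3.141, -0.0, 1.158]
force: [0.0, 1.0, -0.1]
opening: 0.998
```

>>> servo_tool(commands="0 0 0 0 255; 0 0 0 0 255; 0 0 0 0 255; 0 0 0 0 255; 0 0 0 0 255")

```text
clock: 3.15
tool_pos: [0.501, -0.2253, 0.0472]
orientation: [3.138, 0.001, 1.158]
force: [0.3, -0.1, 3.8]
opening: 0.503
```

>>> servo_tool(commands="0 0 0 0 255; 0 0 -0.3 0 255; 0 0 -0.5 0 255; 0 0 -0.5 0 255; 0 0 -0.2 0 255")

```text
clock: 3.65
tool_pos: [0.4996, -0.2243, 0.0606]
orientation: [3.142, -0.0, 1.158]
force: [-0.2, -0.3, -2.8]
opening: 0.503
```

```bash
cat >> h.py <<'E'
def wcloud():
    s=read_state(); im=get_image("wrist"); M=np.array(im["mount"]); d=im["depth"];v,u=np.mgrid[:480,:640];K=im["camera_matrix"]
    c=np.stack([(u-K[0,2])/K[0,0]*d,(v-K[1,2])/K[1,1]*d,d],-1)
    t=c@M[:3,:3].T+M[:3,3]; t[d==0]=np.nan   # tool frame; x = scoop x, z down
    return s,im,t
E
python3 - <<'E'
from plan import *
s,im,t=wcloud(); save(im,"w2.png",s=1); np.save("t2.npy",t); print(s["opening"],s["tool_pos"])
E
```

```text
0.503105198422304 [ 0.49958397 -0.22425573  0.06056137]
```

View pics/w2.png

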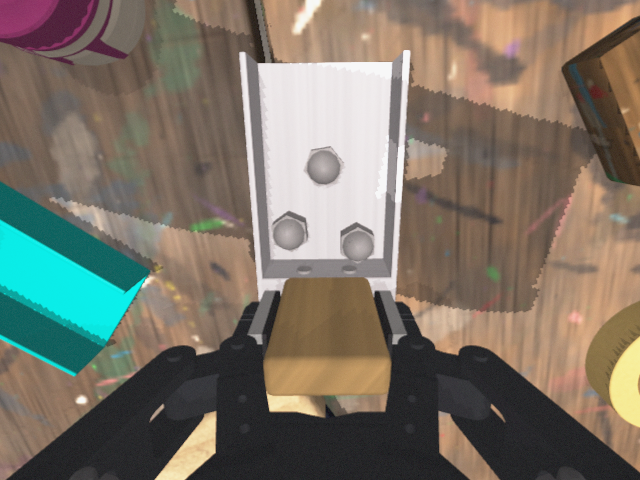

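The scoop is held by the sides of its grip, with the nuts at px (323,165), (290,232) and (357,243). I'll measure its pitch from the floor patch.

```bash
cat >> h.py <<'E'
def pitch(t,box=(275,72,380,130)):
    q=t[box[1]:box[3],box[0]:box[2]].reshape(-1,3); q=q[~np.isnan(q).any(1)]
    for _ in range(3):
        A=np.c_[q[:,0],q[:,1],np.ones(len(q))]; k=np.linalg.lstsq(A,q[:,2],rcond=None)[0]; r=A@k-q[:,2]; q=q[abs(r)<max(.003,2*r.std())]
    return np.degrees(np.arctan(k[0])),k   # nose-down positive (tool z down)
E
python3 - <<'E'
from plan import *
t=np.load("t2.npy"); pp,k=pitch(t); print("pitch",pp,"roll",np.degrees(k[1]),"floor below tcp at x=0",k[2])
for c in((320,66),(320,80),(320,110),(325,165),(325,330)): print(c,t[c[1],c[0]].round(4))
E
```

```text
pitch 0.0229239510010263 roll 0.17984233514192452 floor below tcp at x=0 0.044864436057737364
(320, 66) [ 0.1084 -0.0031  0.0442]
(320, 80) [ 0.1023 -0.0031  0.0452]
(320, 110) [ 0.0882 -0.0033  0.0451]
(325, 165) [ 0.0624 -0.0006  0.0258]
(325, 330) [ 0.0067 -0.0005 -0.0298]
```

>>> servo_tool(commands="0 0 -0.8 0 255; 0 0 -1.6 0 255; 0 0 -2.2 0 255; 0 0 -2 0 255; 0 0 -1.2 0 255")

```text
clock: 4.2
tool_pos: [0.5005, -0.2248, 0.1404]
orientation: [3.139, 0.0, 1.158]
force: [0.1, -0.1, -2.6]
opening: 0.501
```

```bash
python3 - <<'E'
from plan import *
print(read_state()["tool_pos"])
plan([585.3,5.1,136],1.623,20,255)
s,im,t=wcloud(); print(pitch(t)[0])
E
```

```text
[ 0.50046181 -0.22484878  0.14041373]
1.2 -0.1 0 -0.02 255; 1.2 -0 0 -0.02 255; 1.2 -0 0 -0.02 255; 1.2 -0 0 -0.02 255; 1.2 0 0 -0.02 255
1.2 0 0 -0.02 255; 1.2 0.1 0 -0.02 255; 1.2 0.1 0 -0.03 255; 1.2 0.1 0 -0.02 255; 1.2 0.2 0 -0.03 255
1.2 0.2 0 -0.02 255; 1.2 0.2 0 -0.03 255; 1.2 0.3 0.1 -0.02 255; 1.2 0.3 0 -0.03 255; 1.2 0.3 0.1 -0.02 255
1.2 0.3 0 -0.03 255; 1.2 0.4 0.1 -0.02 255; 1.2 0.4 0 -0.03 255; 1.2 0.5 0.1 -0.02 255; 1.2 0.4 0 -0.03 255
end [585.    5.1 136.4] 1.628
0.05252908160981498
```

>>> servo_tool(commands="0.6 0 0 -0.01 255; 1.2 0 0 -0.02 255; 1.2 0 0 -0.02 255; 1.2 0 0 -0.02 255; 1.2 0 0 -0.02 255")

```text
clock: 4.75
tool_pos: [0.5195, -0.1725, 0.1375]
orientation: [-3.14, -0.0, 1.25]
force: [-1.4, 0.9, -3.4]
opening: 0.5
```

>>> servo_tool(commands="1.2 0 0 -0.02 255; 1.2 0.1 0 -0.02 255; 1.2 0.1 0 -0.03 255; 1.2 0.1 0 -0.02 255; 1.2 0.2 0 -0.03 255")

```text
clock: 5.25
tool_pos: [0.5412, -0.1168, 0.1383]
orientation: [-3.142, -0.0, 1.37]
force: [0.9, -0.3, -2.7]
opening: 0.501
```

>>> servo_tool(commands="1.2 0.2 0 -0.02 255; 1.2 0.2 0 -0.03 255; 1.2 0.3 0.1 -0.02 255; 1.2 0.3 0 -0.03 255; 1.2 0.3 0.1 -0.02 255")

```text
clock: 5.75
tool_pos: [0.5635, -0.0596, 0.1363]
orientation: [3.141, 0.0, 1.49]
force: [-0.8, 0.1, -2.0]
opening: 0.504
```

>>> servo_tool(commands="1.2 0.3 0 -0.03 255; 1.2 0.4 0.1 -0.02 255; 1.2 0.4 0 -0.03 255; 1.2 0.5 0.1 -0.02 255; 0.6 0.4 0 -0.03 255")

```text
clock: 6.25
tool_pos: [0.5852, -0.0056, 0.1341]
orientation: [-3.141, -0.0, 1.621]
force: [0.0, -0.4, -3.0]
opening: 0.507
```

```bash
cat >> plan.py <<'E'
O=np.array([575.5,191.8]); BY=np.radians(93)
def boxpos():
    s=read_state(); d=s["tool_pos"][:2]*1000-O; c,n=np.cos(BY),np.sin(BY)
    print("tcp in box",round(d[0]*c+d[1]*n,1),round(-d[0]*n+d[1]*c,1),"z",round(s["tool_pos"][2]*1000,1),"yaw err",round(s["orientation"][2]-BY,3),"t",s["clock"],"F",np.round(s["force"],1))
E
python3 - <<'E'
from plan import *
boxpos(); s,im,t=wcloud(); print(pitch(t)[0]); save(im,"w3.png")
im=get_image("scene"); save(im,"s3.png")
E
```

```text
tcp in box -197.7 0.6 z 134.1 yaw err -0.002 t 6.25 F [ 0.  -0.4 -3. ]
0.06672638781830174
```

View pics/w3.png

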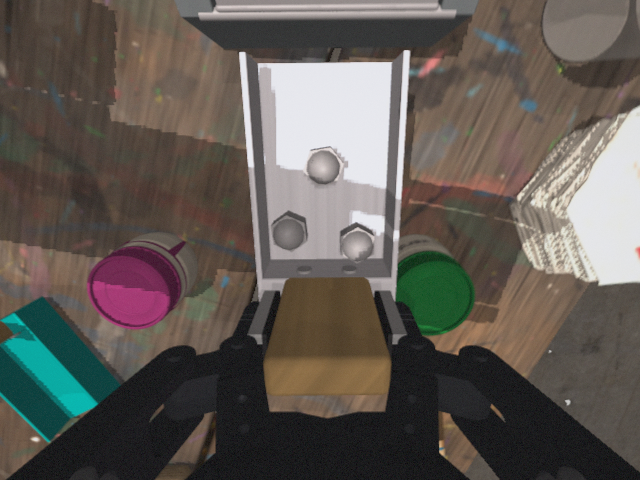

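The scoop is level and centred in front of the mouth, with the sill at row ~20 in the wrist view. I'll check the sill's location relative to the lip.

```bash
python3 - <<'E'
from plan import *
s,im,t=wcloud()
for v in(2,6,9,11,13,15,18,22,30,45,60,64,68): print(v,t[v,320].round(4),t[v,248].round(4),t[v,405].round(4))
E
```

```text
2 [ 0.1384 -0.0031  0.0543] [ 0.1385 -0.0387  0.0547] [0.1385 0.0389 0.0549]
6 [ 0.1365 -0.0031  0.0537] [ 0.1368 -0.0388  0.0544] [0.1367 0.039  0.0546]
9 [ 0.1358 -0.0032  0.0559] [ 0.1357 -0.0391  0.0553] [0.1361 0.0396 0.0571]
11 [ 0.1356 -0.0032  0.058 ] [ 0.1357 -0.0397  0.0583] [0.1354 0.0397 0.0576]
13 [ 0.1343 -0.0032  0.0566] [ 0.1344 -0.0395  0.0568] [0.1343 0.0396 0.0567]
15 [ 0.1338 -0.0032  0.0581] [ 0.1338 -0.0397  0.0577] [0.134  0.0401 0.0587]
18 [ 0.1329 -0.0033  0.0595] [ 0.1326 -0.04    0.0584] [0.133  0.0405 0.0603]
22 [ 0.1345 -0.0035  0.0728] [ 0.1342 -0.0427  0.0714] [0.1344 0.0431 0.0727]
30 [ 0.1347 -0.0038  0.0899] [ 0.1345 -0.0466  0.0889] [0.1346 0.0468 0.0899]
45 [ 0.1346 -0.0046  0.1288] [ 0.1343 -0.0549  0.1269] [0.1351 0.0558 0.1314]
60 [ 0.1262 -0.0048  0.1355] [ 0.1075 -0.034   0.0228] [0.1065 0.0331 0.0177]
64 [ 0.1095 -0.0032  0.0457] [ 0.1058 -0.034   0.0225] [0.1053 0.0336 0.0198]
68 [ 0.1076 -0.0032  0.0449] [ 0.1043 -0.0342  0.0226] [0.1036 0.0335 0.0188]
```

>>> servo_tool(commands="0.8 0 0 0 255; 1.2 0 0.1 0 255; 1.2 0 0.1 0 255; 1.2 0 0 0 255; 0.8 0 0 0 255")

```text
clock: 6.9
tool_pos: [0.5822, 0.046, 0.1322]
orientation: [-3.141, 0.0, 1.619]
force: [-0.4, -2.0, -2.4]
opening: 0.503
```

>>> servo_tool(commands="0.8 0 0 0 255; 0.5 0 0 0 255; 0.3 0 0 0 255; 0 0 0 0 255; 0 0 0 0 255")

```text
clock: 7.4
tool_pos: [0.5816, 0.0606, 0.1323]
orientation: [-3.141, 0.0, 1.618]
force: [-0.2, -1.6, -2.2]
opening: 0.503
```

```bash
python3 - <<'E'
from plan import *
boxpos(); s,im,t=wcloud(); print(pitch(t)[0]); save(im,"w4.png")
im=get_image("scene"); save(im,"s4.png",(180,150,480,340),2.6)
E
```

```text
tcp in box -131.3 0.8 z 132.3 yaw err -0.005 t 7.4 F [-0.2 -1.6 -2.2]
0.09641829738330196
```

View pics/w4.png

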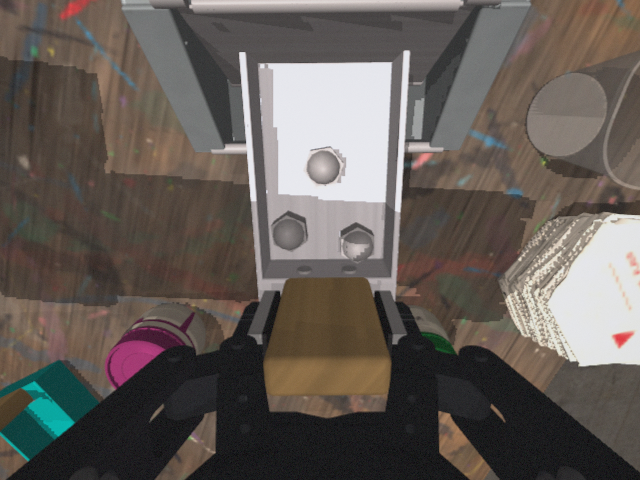

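The lip is about 44 mm past the sill, with the flap swung in and the nuts still in place. Next I'll slacken the grip to see whether the scoop pivots about the pads.

>>> servo_tool(commands="0 0 0 0 255; 0 0 0 0 255; 0 0 0 0 255; 0 0 0 0 255; 0 0 0 0 255", squeeze=20)

```text
clock: 8.0
tool_pos: [0.5817, 0.0608, 0.1322]
orientation: [-3.141, 0.0, 1.618]
force: [-0.8, -2.6, -2.7]
opening: 0.504
```

```bash
python3 - <<'E'
from plan import *
boxpos(); s,im,t=wcloud(); print(pitch(t)[0],pitch(t)[1],t[66,320],s["opening"])
E
```

```text
tcp in box -131.1 0.7 z 132.2 yaw err -0.005 t 8.0 F [-0.8 -2.6 -2.7]
0.14284982479082092 [0.0024932  0.0037594  0.04479184] [ 0.1084409  -0.00314981  0.04487297] 0.5037933895708961
```

>>> servo_tool(commands="0 0 0 0 180; 0 0 0 0 165; 0 0 0 0 155; 0 0 0 0 148; 0 0 0 0 148")

```text
clock: 8.55
tool_pos: [0.5817, 0.0609, 0.1322]
orientation: [-3.141, 0.0, 1.618]
force: [-0.6, -2.3, -2.4]
opening: 0.5
```

```bash
cat > chk.py <<'E'
from plan import *
boxpos(); s,im,t=wcloud(); print("pitch",pitch(t)[0],"lip",t[66,320],s["opening"])
E
python3 chk.py
```

```text
tcp in box -131.1 0.7 z 132.2 yaw err -0.005 t 8.55 F [-0.6 -2.3 -2.4]
pitch 0.1081837343397385 lip [ 0.10857581 -0.00316625  0.04575586] 0.5000683453782154
```

>>> servo_tool(commands="0 0 0 0 143; 0 0 0 0 139; 0 0 0 0 136; 0 0 0 0 134; 0 0 0 0 134")

```text
clock: 9.1
tool_pos: [0.5817, 0.0609, 0.1322]
orientation: [-3.141, -0.0, 1.618]
force: [-0.1, -1.8, -2.7]
opening: 0.498
```

```bash
python3 chk.py
```

```text
tcp in box -131.1 0.7 z 132.2 yaw err -0.005 t 9.1 F [-0.1 -1.8 -2.7]
pitch 0.1557408977462379 lip [ 0.1084854  -0.00315528  0.04516438] 0.4982151932573346
```

Gripped by its sides, the scoop can pivot about the pads. Pushing its wall tips against the flap at its stop should force the nose down, so I'll advance gently and watch the pitch.

>>> servo_tool(commands="0.5 0 0 0 140; 0.5 0 0 0 140; 0.5 0 0 0 140; 0.5 0 -0.1 0 140; 0.5 0 -0.1 0 140")

```text
clock: 9.65
tool_pos: [0.5813, 0.0807, 0.1348]
orientation: [3.141, 0.012, 1.62]
force: [-0.3, -23.6, -1.8]
opening: 0.501
```

```bash
python3 chk.py
```

```text
tcp in box -111.2 0.1 z 134.8 yaw err -0.004 t 9.65 F [ -0.3 -23.6  -1.8]
pitch 0.7163381496197588 lip [ 0.1019415  -0.00236151  0.00230274] 0.5014505304305337
```

>>> servo_tool(commands="0 0 0 0 136; 0 0 0 0 134; 0 0 0 0 132; 0 0 0 0 131; 0 0 0 0 131")

```text
clock: 10.2
tool_pos: [0.5811, 0.0804, 0.1344]
orientation: [3.141, 0.011, 1.618]
force: [-0.1, -15.3, -3.1]
opening: 0.501
```

```bash
cat > chk.py <<'E'
from plan import *
import sys
boxpos(); s,im,t=wcloud(); print("pitch",pitch(t,(290,180,350,215))[0],pitch(t,(285,110,300,200))[0],s["opening"],s["orientation"][:2])
if len(sys.argv)>1: save(im,sys.argv[1])
if len(sys.argv)>2: save(get_image("scene"),sys.argv[2],(180,130,480,340),2.6)
E
python3 chk.py w5.png s5.png
```

```text
tcp in box -111.5 0.2 z 134.4 yaw err -0.005 t 10.2 F [ -0.1 -15.3  -3.1]
pitch 0.35205274665536335 0.5523618548484116 0.5007785014300263 [3.14148984 0.01075322]
```

View pics/w5.png

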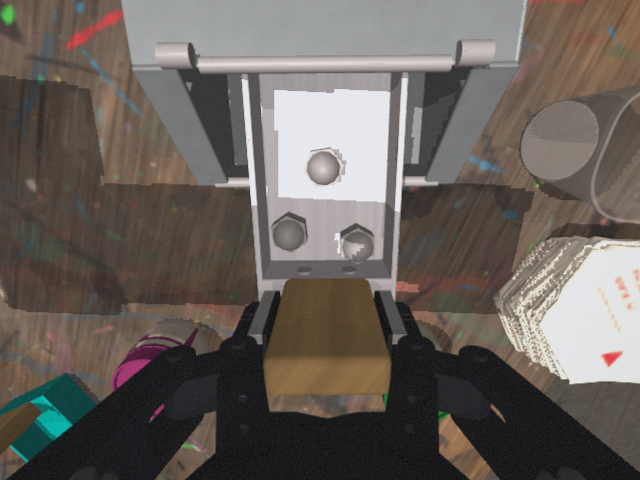

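>>> servo_tool(commands="0.3 0 -0.6 0 134; 0.3 0 -0.7 0 134; 0.3 0 -0.7 0 134; 0.4 0 -0.7 0 134; 0 0 0 0 134")

```text
clock: 10.8
tool_pos: [0.5798, 0.0979, 0.1614]
orientation: [-3.141, 0.003, 1.619]
force: [-0.8, -6.4, -3.7]
opening: 0.502
```

```bash
python3 chk.py w6.png s6.png
```

```text
tcp in box -94.0 0.6 z 161.4 yaw err -0.004 t 10.8 F [-0.8 -6.4 -3.7]
pitch -3.21173989531306 16.63174777826145 0.5024074265039797 [-3.14122522  0.00339494]
```

View pics/w6.png

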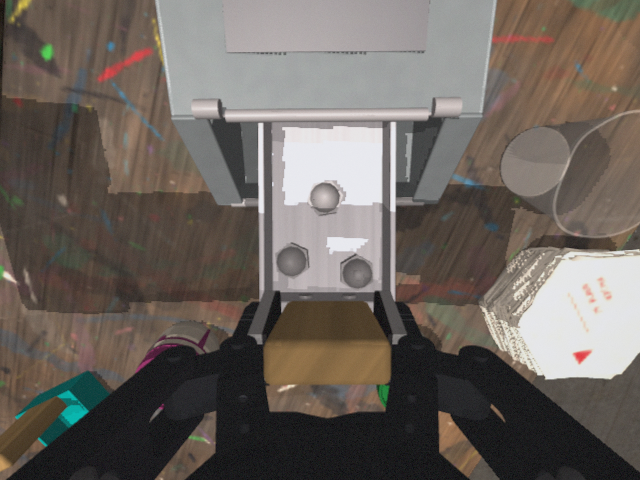

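It works: the scoop has pitched nose-down about 16°, and the nuts are still at rows 200–270. I'll continue the arc.

>>> servo_tool(commands="0.6 0 -0.7 0 134; 0.6 0 -0.6 0 134; 0.6 0 -0.6 0 134; 0.7 0 -0.6 0 134; 0.6 0 -0.5 0 134")

```text
clock: 11.4
tool_pos: [0.5778, 0.1289, 0.1902]
orientation: [-3.14, 0.003, 1.618]
force: [0.9, -7.5, -7.4]
opening: 0.503
```

```bash
sed -i 's/^boxpos.*/boxpos(); s,im,t=wcloud(); print("pitch",[round(pitch(t,b)[0],1) for b in ((300,150,345,185),(270,200,290,240),(290,130,350,160),(310,230,335,255))],s["opening"])/' chk.py; python3 chk.py w7.png s7.png
```

```text
tcp in box -63.0 1.0 z 190.2 yaw err -0.005 t 11.4 F [ 0.9 -7.5 -7.4]
pitch [np.float64(-73.9), np.float64(17.7), np.float64(-0.2), np.float64(8.1)] 0.5027445782764546
```

View pics/w7.png

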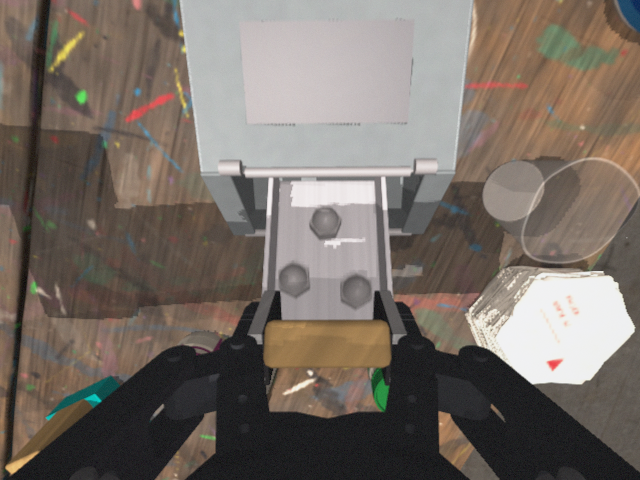

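>>> servo_tool(commands="0.6 0 -0.4 0 134; 0.6 0 -0.4 0 134; 0.6 0 -0.4 0 134; 0.6 0 -0.3 0 134; 0 0 0 0 134")

```text
clock: 12.0
tool_pos: [0.5771, 0.1526, 0.2061]
orientation: [-3.141, 0.004, 1.619]
force: [-0.7, -6.8, -1.4]
opening: 0.5
```

```bash
python3 chk.py w8.png s8.png; python3 - <<'E'
from plan import *
s,im,t=wcloud(); print(pitch(t,(295,215,365,300))[0])
for v in range(190,400,10): print(v,t[v,325].round(3),t[v,305].round(3))
E
```

```text
tcp in box -39.2 0.4 z 206.1 yaw err -0.004 t 12.0 F [-0.7 -6.8 -1.4]
pitch [np.float64(-3.6), np.float64(-58.9), np.float64(-0.2), np.float64(52.5)] 0.5003332913741705
52.58494813603165
190 [ 0.041 -0.001  0.077] [ 0.041 -0.014  0.078]
200 [ 0.034 -0.001  0.078] [ 0.035 -0.014  0.076]
210 [-0.002 -0.002  0.203] [-0.002 -0.023  0.205]
220 [-0.013 -0.002  0.203] [-0.013 -0.023  0.205]
230 [ 0.007 -0.001  0.102] [ 0.006 -0.016  0.103]
240 [ 0.001 -0.001  0.095] [ 0.001 -0.016  0.094]
250 [-0.004 -0.001  0.088] [-0.005 -0.016  0.089]
260 [-0.009 -0.001  0.081] [-0.009 -0.015  0.082]
270 [-0.014 -0.001  0.075] [-0.014 -0.015  0.075]
280 [-0.019 -0.001  0.069] [-0.019 -0.015  0.07 ]
290 [-0.023 -0.001  0.063] [-0.024 -0.015  0.064]
300 [-0.028 -0.001  0.057] [-0.028 -0.014  0.057]
310 [ 0.018 -0.    -0.034] [ 0.017 -0.008 -0.033]
320 [ 0.016 -0.    -0.037] [ 0.015 -0.008 -0.037]
330 [ 0.013 -0.    -0.04 ] [ 0.014 -0.007 -0.04 ]
340 [ 0.012 -0.    -0.044] [ 0.011 -0.007 -0.042]
350 [ 0.008 -0.    -0.044] [ 0.007 -0.007 -0.043]
360 [-0.001 -0.001 -0.037] [-0.001 -0.008 -0.038]
370 [-0.013 -0.001 -0.029] [-0.013 -0.009 -0.028]
380 [-0.027 -0.001 -0.018] [-0.026 -0.01  -0.018]
390 [-0.044 -0.001 -0.005] [-0.044 -0.011 -0.004]
```

View pics/w8.png

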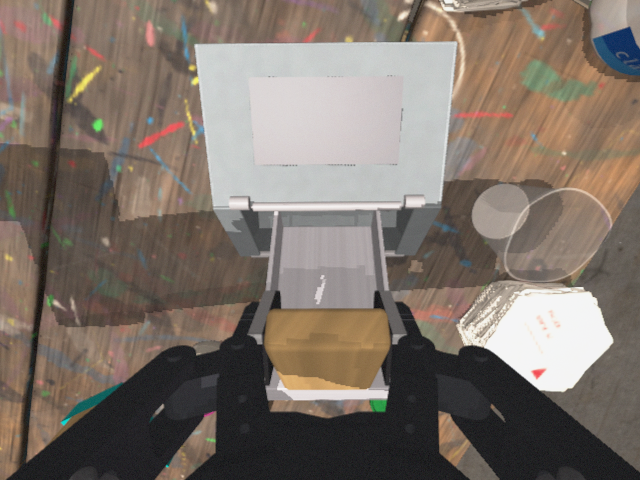

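The floor of the scoop is empty, so the nuts have slid through. I'll draw the scoop straight back out.

>>> servo_tool(commands="-0.8 0 -0.2 0 255; -1.4 0 -0.2 0 255; -1.8 0 0 0 255; -2 0 0 0 255; -2 0 0 0 255", squeeze=25)

```text
clock: 12.65
tool_pos: [0.5817, 0.0739, 0.2112]
orientation: [3.139, -0.003, 1.618]
force: [0.3, 0.3, -1.4]
opening: 0.5
```

>>> servo_tool(commands="-2 0 0 0 255; -2 0 0 0 255; -1.5 0 0 0 255; -0.7 0 0 0 255; 0 0 0 0 255")

```text
clock: 13.15
tool_pos: [0.5843, 0.0114, 0.2106]
orientation: [3.141, -0.001, 1.616]
force: [-0.1, 0.4, -1.7]
opening: 0.501
```

```bash
python3 chk.py; python3 - <<'E'
from plan import *
im=get_image("top"); P=cloud(im); m=np.zeros((480,640),bool); 
for c in((205,200),(215,200),(225,200),(230,200)): print(c,P[c[1],c[0]].round(4))
save(im,"t9.png",(120,100,460,300),2.3)
plan([537,-140,150],1.157,15,255)
E
```

```text
tcp in box -180.6 0.6 z 210.6 yaw err -0.007 t 13.15 F [-0.1  0.4 -1.7]
pitch [np.float64(-77.6), np.float64(-63.4), np.float64(-81.1), np.float64(51.3)] 0.5008048247007023
(205, 200) [0.4693 0.067  0.5663]
(215, 200) [0.4779 0.0663 0.5264]
(225, 200) [0.5741 0.1407 0.0858]
(230, 200) [0.5757 0.1329 0.0782]
-1 -0.4 0.4 0.03 255; -1 -0.3 0.4 0.03 255; -1 -0.3 0.4 0.03 255; -1 -0.3 0.4 0.03 255; -1 -0.2 0.4 0.03 255
-1.1 -0.2 0.4 0.03 255; -1.1 -0.2 0.4 0.03 255; -1.1 -0.1 0.4 0.03 255; -1.1 -0.1 0.4 0.03 255; -1 -0.1 0.4 0.03 255
-1.1 -0.1 0.4 0.03 255; -1 -0 0.4 0.03 255; -1.1 0 0.4 0.03 255; -1 0.1 0.4 0.04 255; -1.1 0.1 0.4 0.03 255
end [ 537.3 -140.3  150.4] 1.158
```

View pics/t9.png

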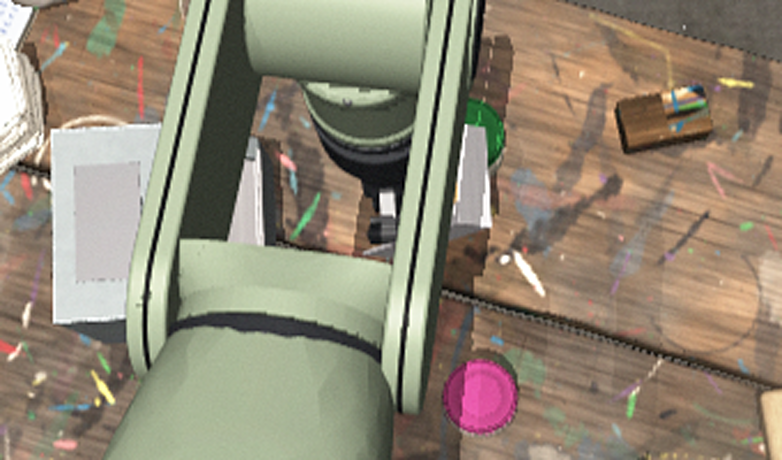

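The flap face is back at its shut position, and I see no stray nuts on the bench. Now I'll carry the scoop back.

>>> servo_tool(commands="-1 -0.4 0.2 0.03 255; -1 -0.3 0.2 0.03 255; -1 -0.3 0.2 0.03 255; -1 -0.3 0.4 0.03 255; -1 -0.2 0.4 0.03 255")

```text
clock: 13.75
tool_pos: [0.5679, -0.039, 0.1959]
orientation: [-3.141, 0.0, 1.465]
force: [0.6, -0.0, -1.8]
opening: 0.499
```

>>> servo_tool(commands="-1.1 -0.2 0.4 0.03 255; -1.1 -0.2 0.4 0.03 255; -1.1 -0.1 0.4 0.03 255; -1.1 -0.1 0.4 0.03 255; -1 -0.1 0.4 0.03 255")

```text
clock: 14.25
tool_pos: [0.5525, -0.0912, 0.1759]
orientation: [3.142, 0.0, 1.315]
force: [-0.1, -0.7, -1.3]
opening: 0.5
```

>>> servo_tool(commands="-1.1 -0.1 0.5 0.03 255; -1 0 0.6 0.03 255; -1.1 0 0.5 0.03 255; -1 0.1 0.5 0.04 255; -1.1 0.1 0.5 0.03 255")

```text
clock: 14.75
tool_pos: [0.5371, -0.1417, 0.1498]
orientation: [3.142, -0.0, 1.155]
force: [-1.2, -1.1, -3.0]
opening: 0.506
```

>>> servo_tool(commands="0 0 0.6 0 255; 0 0 0.8 0 255; 0 0 0.8 0 255; 0 0 0.8 0 255; 0 0 0 0 140", squeeze=20)

```text
clock: 15.25
tool_pos: [0.5361, -0.14, 0.1184]
orientation: [-3.138, -0.0, 1.158]
force: [0.5, -0.2, -2.1]
opening: 0.503
```

```bash
python3 chk.py; python3 - <<'E'
from plan import *
s,im,t=wcloud()
for v in range(200,310,10): print(v,t[v,325].round(3))
print(s["tool_pos"])
E
```

```text
tcp in box -329.3 56.7 z 118.4 yaw err -0.465 t 15.25 F [ 0.5 -0.2 -2.1]
pitch [np.float64(-0.2), np.float64(-61.2), np.float64(0.2), np.float64(51.3)] 0.5033102447676974
200 [ 0.026 -0.001  0.119]
210 [ 0.018 -0.001  0.12 ]
220 [ 0.01  -0.001  0.118]
230 [ 0.007 -0.001  0.1  ]
240 [ 0.002 -0.001  0.093]
250 [-0.003 -0.001  0.086]
260 [-0.008 -0.001  0.08 ]
270 [-0.013 -0.001  0.074]
280 [-0.018 -0.001  0.067]
290 [-0.023 -0.001  0.063]
300 [-0.027 -0.001  0.056]
[ 0.53663031 -0.14030254  0.11920404]
```

>>> servo_tool(commands="0 0 0.5 0 140; 0 0 0.4 0 140; -0.6 0 0.2 0 140; -0.8 0 0.2 0 140; -0.8 0 0.2 0 140")

```text
clock: 15.85
tool_pos: [0.5291, -0.1607, 0.1061]
orientation: [3.141, -0.003, 1.157]
force: [0.7, 6.8, 8.4]
opening: 0.501
```

```bash
python3 chk.py
```

```text
tcp in box -349.6 64.8 z 106.1 yaw err -0.466 t 15.85 F [0.7 6.8 8.4]
pitch [np.float64(0.1), np.float64(-60.6), np.float64(0.3), np.float64(50.1)] 0.5011635181110267
```

>>> servo_tool(commands="-0.8 0 0.3 0 140; -0.8 0 0.3 0 140; -0.8 0 0.4 0 140; -0.8 0 0.4 0 140; 0 0 0 0 140")

```text
clock: 16.4
tool_pos: [0.5177, -0.1947, 0.097]
orientation: [3.134, 0.003, 1.157]
force: [-6.0, -2.2, 21.8]
opening: 0.505
```

```bash
python3 chk.py; python3 - <<'E'
from plan import *
s,im,t=wcloud(); print(pitch(t,(300,190,350,260))[0])
for v in range(110,310,15): print(v,t[v,325].round(3))
E
```

```text
tcp in box -382.9 78.0 z 97.0 yaw err -0.466 t 16.4 F [-6.  -2.2 21.8]
pitch [np.float64(8.4), np.float64(35.4), np.float64(-0.5), np.float64(35.0)] 0.505058713960867
35.52623908423863
110 [ 0.09  -0.001  0.098]
125 [ 0.081 -0.001  0.098]
140 [ 0.072 -0.001  0.097]
155 [ 0.062 -0.001  0.098]
170 [ 0.051 -0.001  0.098]
185 [ 0.042 -0.001  0.092]
200 [ 0.033 -0.001  0.085]
215 [ 0.024 -0.001  0.079]
230 [ 0.016 -0.001  0.073]
245 [ 0.007 -0.001  0.067]
260 [-0.001 -0.001  0.061]
275 [-0.009 -0.001  0.055]
290 [-0.017 -0.001  0.05 ]
305 [-0.024 -0.001  0.045]
```

>>> servo_tool(commands="-1.2 0 0.7 0 140; -1.2 0 0.8 0 140; -1.1 0 1 0 140; -0.9 0 1 0 140; -0.6 0 0.6 0 140")

```text
clock: 17.0
tool_pos: [0.4979, -0.2418, 0.0541]
orientation: [3.132, 0.005, 1.156]
force: [-0.7, -4.5, 9.0]
opening: 0.502
```

```bash
python3 chk.py w10.png; python3 - <<'E'
from plan import *
s,im,t=wcloud(); print([pitch(t,b)[0] for b in((290,90,360,200),(300,190,345,240))]); print(s["tool_pos"])
E
```

```text
tcp in box -429.0 100.2 z 54.1 yaw err -0.467 t 17.0 F [-0.7 -4.5  9. ]
pitch [np.float64(4.2), np.float64(4.4), np.float64(4.1), np.float64(4.1)] 0.5022676741532535
[np.float64(3.648999240777312), np.float64(3.49489459890968)]
[ 0.49714332 -0.24203126  0.05298166]
```

>>> servo_tool(commands="-0.2 0 0.3 0 140; -0.1 0 0.2 0 140; 0 0 0.2 0 140; 0 0 0.1 0 140; 0 0 0 0 140")

```text
clock: 17.6
tool_pos: [0.4967, -0.244, 0.0463]
orientation: [3.133, 0.005, 1.158]
force: [-2.4, -5.1, 11.0]
opening: 0.504
```

```bash
python3 chk.py
```

```text
tcp in box -431.1 101.5 z 46.3 yaw err -0.466 t 17.6 F [-2.4 -5.1 11. ]
pitch [np.float64(-0.2), np.float64(-0.4), np.float64(-0.3), np.float64(-0.1)] 0.5039396931380017
```

It's flat (pitch −0.3°). Opening the fingers and rising straight up.

>>> servo_tool(commands="0 0 0 0 110; 0 0 0 0 80; 0 0 0 0 30; 0 0 0 0 0; 0 0 0 0 0")

```text
clock: 18.15
tool_pos: [0.494, -0.2387, 0.0418]
orientation: [-3.141, -0.0, 1.158]
force: [0.5, 0.4, 0.4]
opening: 1.0
```

>>> servo_tool(commands="0 0 -0.5 0 0; 0 0 -1.5 0 0; 0 0 -2.5 0 0; 0 0 -3 0 0; 0 0 -3 0 0")

```text
clock: 18.65
tool_pos: [0.4945, -0.239, 0.1495]
orientation: [3.141, 0.0, 1.158]
force: [0.4, 0.3, 0.1]
opening: 0.998
```

>>> servo_tool(commands="-2 0 -3 0 0; -3 0 -1 0 0; -4 0 0 0 0; -4 0 0 0 0; -2 0 0 0 0")

```text
clock: 19.15
tool_pos: [0.4332, -0.3794, 0.1894]
orientation: [3.139, 0.002, 1.156]
force: [0.9, -0.4, -0.9]
opening: 1.0
```

```bash
python3 - <<'E'
from plan import *
print(read_state()["clock"],read_state()["force"],read_state()["tool_pos"])
im=get_image("top"); P=cloud(im); save(im,"t11.png"); Z=P[...,2]
im0=dict(np.load("top0.npz")); P0=cloud(im0)
for n,c in(("green",(323,160)),("pink",(329,272)),("block",(408,152)),("flap",(215,200)),("flap",(225,200)),("flap",(232,215))): print(n,P0[c[1],c[0]].round(3),P[c[1],c[0]].round(3))
im=get_image("scene");save(im,"s11.png",(180,150,480,340),2.6)
s,im,t=wcloud(); save(im,"w11.png")
E
```

```text
19.15 [ 0.91138768 -0.44864661 -0.94899245] [ 0.43316813 -0.37939222  0.1893517 ]
green [ 0.656 -0.038  0.059] [ 0.656 -0.038  0.059]
pink [ 0.444 -0.048  0.051] [ 0.444 -0.048  0.053]
block [ 0.68  -0.204  0.028] [ 0.681 -0.204  0.025]
flap [0.571 0.155 0.103] [0.57  0.155 0.103]
flap [0.574 0.14  0.087] [0.574 0.141 0.086]
flap [0.548 0.129 0.075] [0.548 0.129 0.078]
```

View pics/s11.png

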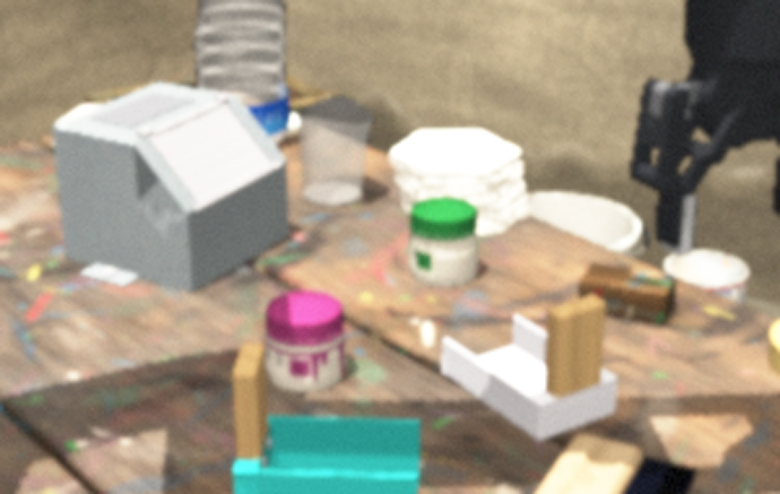

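The scoop stands upright and empty at crop px (530,375). The flap is shut at (215,160), the pots and block haven't moved, and no nuts are on the bench. I'll let the arm settle and hand in.

>>> servo_tool(commands="0 0 0 0 0; 0 0 0 0 0; 0 0 0 0 0; 0 0 0 0 0; 0 0 0 0 0")

```text
clock: 19.8
tool_pos: [0.4344, -0.3759, 0.1873]
orientation: [-3.141, -0.0, 1.159]
force: [0.1, -0.2, 0.3]
opening: 0.997
```

```bash
python3 - <<'E'
from h import *
im=get_image("top"); P=cloud(im); px=im["pixels"].astype(int); Z=P[...,2]
m=np.zeros((480,640),bool); m[190:290,350:460]=1
for lo,hi in((.02,.036),(.085,.11)):
    q=m&(Z>lo)&(Z<hi); print(q.sum(),cv2.minAreaRect((P[q][:,:2]*1000).astype(np.float32)),Z[q].max())
print(sign_off())
E
```

```text
540 ((496.9329833984375, -231.78286743164062), (193.56906127929688, 87.81010437011719), 58.5452880859375) 0.03568560964328106
228 ((494.6878356933594, -251.90823364257812), (16.40113067626953, 44.80367660522461), 66.51647186279297) 0.09818515431433142
the job is handed in; nothing more can be done
None
```

The three nuts were tipped through the mouth into the drop box, and the empty scoop is back on the bench, upright and let go. I handed the job in at about 20 s of the 58 s allowed; no verdict was reported.

**How it was done:** The tool cannot tilt, so I held the timber grip by its 44 mm sides rather than along the scoop's x as suggested. That let the scoop pivot between the pads. I pushed the flap in with the lip, levered the scoop nose-down to about 52° against the flap at its stop, and drew it out. I then rolled it back level by dragging the lip on the bench.

**Last checks:**
- **Flap:** the closed-flap points are within 3 mm of where they were at the start.
- **Pots and block:** within 3 mm of their starting places in the top view.
- **Scoop:** pitch measured −0.3° just before release. Its footprint rectangle in the final top view came out too large (194×88 mm), because the window also caught a neighbouring object. The grip-top rectangle was right at 16×45 mm.
- **Nuts:** I saw the scoop empty with none on the bench, but could not see them directly inside the shut box.

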